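# Tip a carved panel onto its back and lock it under the hold-down

## Task

Get the small star-carved panel ready for carving, by pushing only, never lifting it off the board: push it over so that it lies on the carving board with its carved face up, push it along the board until its edge sits flush against the dark fence, under the place where the red hold-down comes down, and then push the hold-down over so that it drops and rests on the panel. Leave everything else on the bench where it is.

Things in the scene. Friction and masses are not known exactly. Their poses are not given: they have to be found in the camera images.
- board: Fixed grey carving board, 280 (x) x 400 (y) x 15 mm thick; origin at the centre of its underside. A fixed dark fence, 220 long (x) x 30 (y) x 22 mm high, stands across it; the face that the panel must meet looks to -y, at board y = +90 mm. The hold-down is hinged on top of the fence at its middle (board x = 0); the panel must end within 50 mm of that x.
- panel_center (a point): Centre of the pale panel, 110 x 110 x 24 mm, 0.2 kg. Its y axis points out of the carved face (star in a dark recess; the back is plain), its z axis is up as it starts, standing on edge on the board. The carved face then looks away from the fence: it lands carved face up by falling towards the fence. Flat and flush, this point is at board y = 35 mm, z = 27 mm, and 55 mm from the edges.
- holddown (a joint): Angle of the red arm; the hinge runs along board x. 0: level, pointing to board -y, its pad on a panel that is home; 1.57: upright; it starts at 1.75 to 1.95, leaning back from the panel (stop at 2.1). With no panel below it falls to -0.3. A slightly stiff hinge (0.02 N m): it stays put near upright and falls by itself once pushed below about 1.05.
- holddown_hinge (a point): Middle of the hold-down's hinge axis: 105 mm in board y, 53 mm above the board's underside. Its axes are the board's.
- holddown_tip (a point): Point on the mid-line of the red arm, at its free end, 80 mm from the hinge. The arm is a bar 30 mm wide (along the hinge) and 12 mm thick. Near the hinge a rubber pad sticks out 8 mm from its underside, the side that faces the panel when it is upright.
- offcut_center (a point): Centre of a loose wooden offcut, 30 x 30 x 35 mm high, on a corner of the board. Leave alone.
- tub_center (a point): Centre, 40 mm up, of a white plastic tub, 90 mm across, 80 mm high, with a red stick above it to 125 mm. Leave alone.
- glue_center (a point): Centre, 75 mm up, of a standing glue bottle with orange cap, 60 mm across, 150 mm high. Leave alone.
- hammer_grip (a point): Grip of a loose hammer lying on the bench. Leave alone.
- driver_grip (a point): Grip of a loose yellow screwdriver lying on the bench. Leave alone.
- strip_center (a point): Centre of a loose pale wooden strip, 160 x 35 x 12 mm, lying on the bench. Leave alone.
There are look-alikes about, which are no part of the job. Of the things shaped like the part that bears panel_center, the wooden one is meant.

How it is judged:
On the way, in this order (a step that is already met when the one before it is completed fails the run):
1. the panel lies flat on the board, carved face up (angle between panel_center's own y axis and vertical below 0.06 rad and z of panel_center in the frame of board below 0.031 m), for 0.2 s.
2. the panel is flush against the fence, with the hold-down still back (all of step 1 and y of panel_center in the frame of board above 0.0305 m and angle between the z axis of panel_center and the y axis of board, either way round below 0.06 rad and x of panel_center in the frame of board between -0.05 and 0.05 m and value of joint holddown above 0.6 rad), for 0.1 s.
3. the hold-down has come down onto the panel (all of step 1 and y of panel_center in the frame of board above 0.0305 m and angle between the z axis of panel_center and the y axis of board, either way round below 0.06 rad and x of panel_center in the frame of board between -0.05 and 0.05 m and value of joint holddown between -0.09 and 0.09 rad), for 0.2 s.
At the end, for the whole second after the job is handed in: The panel lies flat on the board, carved face up (within 0.06 rad), its edge against the fence (centre within 4.5 mm of home, square within 0.06 rad, within 50 mm of board x = 0), and the hold-down rests on it (joint within 0.09 rad of 0) (all of step 3); the robot touches nothing.
It fails at once if the panel is lifted off the board (z of panel_center in the frame of board above 0.09 m or (angle between panel_center's own y axis and vertical below 0.2 rad and z of panel_center in the frame of board above 0.055 m)).
It fails at once if another thing on the bench is disturbed (moved more than 25 mm) (distance of any of offcut_center, tub_center, glue_center, hammer_grip, driver_grip, strip_center from where it was at the start of the episode above 0.025 m).
It also fails if it takes over 51 s, if anything falls off the work surface, if the arm or the gripper's body presses on something with over 40 N, if the wrist force passes 120 N, or if a joint passes its speed limit or range.

## Robot

A 6-joint arm with a two-finger parallel gripper is mounted at the origin on the work surface. World frame = base frame: x ahead of the robot, y to its left, z up, the work surface at z = 0. Lengths are in m, angles in rad, forces in N, time in s.
With the tool pointing down it reaches from about 0.325 to 0.85 m from the base axis. Payload 15.5 kg.
Tool frame: the origin (TCP) lies between the finger pads; the fingertips stand 22 mm ahead of it and the grasp point (between the pads) lies 3 mm ahead of it; z points along the fingers, y is the direction in which the jaws open and shut (so a half turn about z gives the same grasp; the last joint's range is limited). The gripper opens to 91 mm and grips with 3 to 60 N. Pads are 32 mm wide; open, the fingers measure 118 mm over their backs; the gripper's body (76 mm by 178 mm) begins 60 mm behind the grasp point.
Start: joints at [-1.333, 0.494, 1.345, -0, 1.302, -0.096], TCP at [0.205, -0.591, 0.236] pointing down, gripper open.
Joint ranges: [-2.91, 2.91], [-0.82, 2.16], [0.22, 2.67], [-1.22, 4.37], [0.12, 2.79], [-3.08, 3.08]. Speed limits (rad/s): [1.89, 1.89, 2.57, 3.01, 3.01, 3.01].

## Interface

Orientations are given as a unit quaternion [x, y, z, w].
In Python, from plant import manip gives the robot as it stands. The module is installed in compiled form; this text tells all that it offers.
- The arm moves only by the tool play_rows, never from a script. Its argument "plan" is a list of rows, each an object of numbers: "claw": the closure in counts, from 0 (fully open) to 255 (shut); "tx", "ty", "tz": the shift along the tool's x, y, z in units of 0.04 m (1.0 is 0.04 m); "spin": the turn about the tool's z in units of 120 degrees (1.0 is 120 degrees). In form: [{"claw": .., "tx": .., "ty": .., "tz": .., "spin": ..}, ...]. A call has exactly 5 rows; each row shifts and turns the commanded pose from where the row before left it, along the tool's axes as they then stand; what a row does not reach is not made up. A row lasts 1/10 s, in which the tool goes at most 50 mm and 8.59 degrees, less where a joint would pass 70% of its speed; a pose out of reach is approached as far as the arm can. A call with a number of a shift or a turn outside -1 to 1 is refused whole. A call with a gripper value outside its range is refused whole. The fingers move at their own pace and stop on an object; "grip_force" is the grip in N (left out, the last holds). Time passes only in rows, so rows that do not move let the fingers close, or fill a call up. It gives the time, the measured TCP pose, the force and the opening at its end, in the units of the state.
- manip.sense(): the state, without advancing time (a new reading comes with each control period).
- manip.capture(name): name is "scene" or "top"; returns (picture, depth): 400x640x3 uint8, red, green, blue; 400x640 float32, m along the optical axis (not along the pixel's ray), 0 where there is no reading.
- manip.get_calibration(name): a dict with "fx", "fy", "cx", "cy" (pixels), "origin" and "attitude" of the camera in the world. Camera axes: x right, y up, looking along -z (the intrinsics and any distortion apply to the point x, -y, -z); pixel columns grow to the right and rows downward; lengths in m; the calibration is good to about 2 mm. A picture is of the moment at which its call begins. get_calibration takes no time and is no camera call.
- manip.hand_in(): hands the job in, once; it reports no verdict.
The state is a dict: "time": time; "qpos": joint angles; "qvel": joint speeds; "effort": joint torques, N m; "tcp_pos": TCP position; "eef_rot": TCP orientation; "force": force on the tool from outside, world axes, zero at the start; "torque": the same for the moment, N m; "width": finger opening in m.
Only numpy, scipy, OpenCV 4.12 (cv2) and the standard library are available. Lean on these libraries where they do the work, as an engineer would, in place of code of your own. Each camera call takes 0.05 s, during which the arm holds its last target. There are 200 camera calls.

## Working session

There is one attempt and no reset: what is moved stays moved. The work goes in short steps, Python scripts to look and compute and a tool call to move; the robot and the scene stay as the last step left them, time stands still between calls to the robot, and variables do not carry over. Pictures are saved under pics/ and viewed, about 8 in all and at most 12, crops included, and the job is handed in when it is done.

Besides the shell and the picture viewer there is one more tool, called after ">>>" by a JSON object that holds its "fn" and its "kwargs". play_rows: Moves the arm, as the interface text tells. Its arguments: {"type":"object","properties":{"plan":{"type":"array"},"grip_force":{"type":"number"}},"required":["plan"]}

```bash
mkdir -p pics
cat > h.py <<'E'
import numpy as np, cv2
from plant import manip
from scipy.spatial.transform import Rotation as R
def cap(n,f=None):
    p,d=manip.capture(n); c=manip.get_calibration(n)
    if f: cv2.imwrite('pics/'+f,p[...,::-1])
    np.savez('last_'+n,p=p,d=d)
    return p,d,c
def rot(c):
    a=np.array(c['attitude'],float)
    return a.reshape(3,3) if a.size==9 else R.from_quat(a).as_matrix()
def cloud(d,c):
    v,u=np.mgrid[:d.shape[0],:d.shape[1]]
    P=np.stack([(u-c['cx'])/c['fx']*d,-(v-c['cy'])/c['fy']*d,-d],-1)
    return P@rot(c).T+np.array(c['origin'])
E
python3 - <<'E'
from h import *
for n in('scene','top'):
    p,d,c=cap(n,n+'1.png'); print(n,c,(d>0).mean())
print(manip.sense())
E
```

```text
scene {'fx': 371.3566591171179, 'fy': 371.3566591171179, 'cx': 318.7264488719659, 'cy': 197.29314567872544, 'origin': array([1.01306255, 0.58808622, 0.87291179]), 'attitude': array([0.11838997, 0.33348474, 0.87516465, 0.32993722])} 0.99598046875
top {'fx': 423.60714078519715, 'fy': 423.60714078519715, 'cx': 317.6782010428646, 'cy': 196.44959226722216, 'origin': array([0.41698581, 0.05790391, 1.25572638]), 'attitude': array([ 0.04208434, -0.03994083, -0.69934492,  0.71242566])} 0.99598828125
{'time': 0.1, 'qpos': array([-1.33249500e+00,  4.94113203e-01,  1.34603292e+00, -3.47544267e-06,
        1.30250158e+00, -9.54843039e-02]), 'qvel': array([-2.15911179e-03,  1.62811697e-04, -2.12277109e-03,  3.12616294e-04,
       -3.75519276e-05,  2.48105018e-04]), 'effort': array([ 2.23374598e-03, -8.80243421e+01, -3.82546449e+01,  7.09785637e-02,
        4.82573651e-02, -1.16987090e-05]), 'tcp_pos': array([ 0.20470391, -0.59020884,  0.23541504]), 'eef_rot': array([ 9.86105475e-01,  1.66119577e-01, -3.93086489e-05, -5.26058815e-04]), 'force': array([ 0.30234545, -0.36925383, -0.0447904 ]), 'torque': array([-0.00757448,  0.00823929,  0.04085772]), 'width': 0.09158177869954913}
```

View pics/scene1.png

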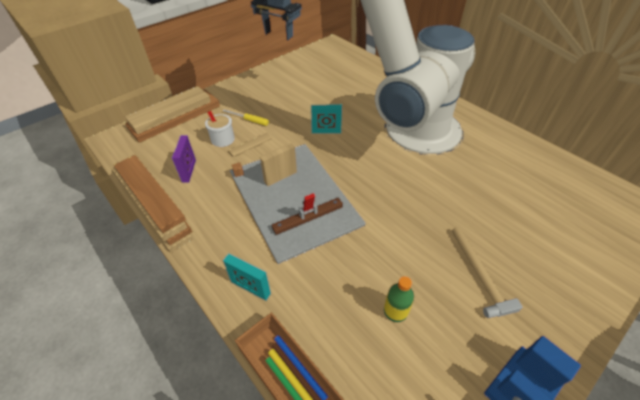

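View pics/top1.png

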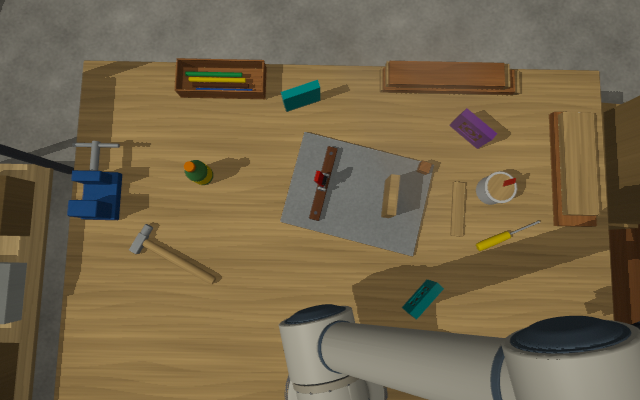

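The wooden panel is at top (392,195) / scene (279,165), standing on the grey board. The look-alikes are teal at top (301,95) and (422,299) and purple at (473,128), all off the board. The fence is at (323,183), with the red arm at (321,178). I'll measure the board and panel and take a confirming crop.

```bash
cat > m.py <<'E'
from h import *
def load(n):
    z=np.load(f'last_{n}.npz'); c=manip.get_calibration(n); return z['p'],z['d'],c
E
python3 - <<'E'
from m import *
for n in('top','scene'):
    p,d,c=load(n); P=cloud(d,c); hsv=cv2.cvtColor(p,cv2.COLOR_RGB2HSV).astype(int)
    X=P.reshape(-1,3)
    near=(P[...,0]>.25)&(P[...,0]<.75)&(P[...,1]>-.35)&(P[...,1]<.25)
    grey=near&(hsv[...,1]<50)&(P[...,2]<.04)&(P[...,2]>0.004)
    # largest component
    k,l,s,ce=cv2.connectedComponentsWithStats(cv2.morphologyEx(grey.astype(np.uint8),cv2.MORPH_CLOSE,np.ones((15,15))))
    i=1+np.argmax(s[1:,4]); g=grey&(l==i)
    B=P[g]; r=cv2.minAreaRect(B[:,:2].astype(np.float32)); print(n,'board',r,np.median(B[:,2]), 'corners',cv2.boxPoints(r).round(3).tolist())
    hull=cv2.fillConvexPoly(np.zeros(g.shape,np.uint8),cv2.convexHull(np.argwhere(g)[:,::-1].astype(np.int32)),1)>0
    red=near&((hsv[...,0]<6)|(hsv[...,0]>174))&(hsv[...,1]>190)&(P[...,2]>.03)
    print('red',red.sum(),P[red].mean(0).round(3),P[red].min(0).round(3),P[red].max(0).round(3))
    t=near&(P[...,2]>.05)&(hsv[...,0]>8)&(hsv[...,0]<28)&(hsv[...,1]>50)&(P[...,1]>-.2)&(P[...,1]<-.02)
    k,l,s,ce=cv2.connectedComponentsWithStats(t.astype(np.uint8))
    for j in range(1,k):
        if s[j,4]>40:
            Q=P[l==j]; top=Q[Q[:,2]>np.percentile(Q[:,2],95)-.012]
            print('tall',ce[j],s[j,4],Q.mean(0).round(3),'top z',np.percentile(Q[:,2],95),cv2.minAreaRect(top[:,:2].astype(np.float32)))
c1=cv2.imread('pics/top1.png')[120:260,270:450]; c2=cv2.imread('pics/scene1.png')[125:265,225:405]
cv2.imwrite('pics/crop1.png',np.hstack([cv2.resize(x,None,fx=2.2,fy=2.2,interpolation=cv2.INTER_CUBIC) for x in(c1,c2)]))
E
```

```text
top board ((0.5759169459342957, -0.05383828282356262), (0.3989501893520355, 0.27958574891090393), 76.39321899414062) 0.015338076177636939 corners [[0.3930000066757202, -0.2150000035762787], [0.6650000214576721, -0.2809999883174896], [0.7590000033378601, 0.10700000077486038], [0.4869999885559082, 0.17299999296665192]]
red 91 [0.599 0.06  0.128] [0.417 0.048 0.066] [0.617 0.071 1.256]
tall [390.92051756 195.53419593] 541 [ 0.556 -0.136  0.113] top z 0.12826227378375443 ((0.558496356010437, -0.13956287503242493), (0.024866431951522827, 0.11049995571374893), 83.50133514404297)
scene board ((0.5766575932502747, -0.053245484828948975), (0.4022941589355469, 0.2806587219238281), 76.48280334472656) 0.014474825945255343 corners [[0.3930000066757202, -0.2160000056028366], [0.6660000085830688, -0.28200000524520874], [0.7599999904632568, 0.10999999940395355], [0.4869999885559082, 0.17499999701976776]]
red 91 [0.608 0.065 0.107] [0.596 0.056 0.073] [0.619 0.073 0.133]
tall [277.80981595 160.33496933] 815 [ 0.565 -0.133  0.096] top z 0.12569877189961468 ((0.5597971081733704, -0.13967670500278473), (0.028171909973025322, 0.11115352064371109), 83.79613494873047)
```

View pics/crop1.png

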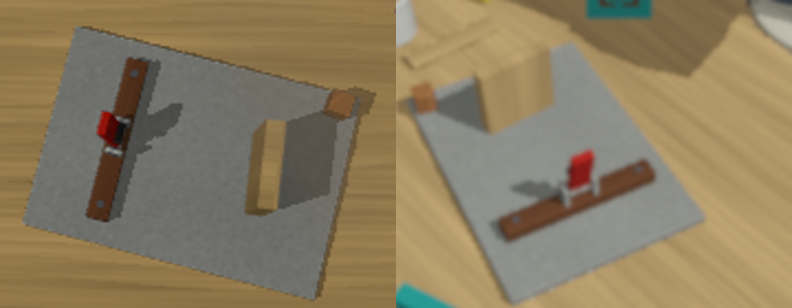

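The crop confirms it: the pale wooden panel stands on the board with its plain back towards the fence. The board is centred at about (0.576, -0.054) with its y axis at 76.4°. The panel is at board (0.004, -0.088), yawed about 7°. I'll write a small move calculator that works in tool axes.

```bash
cat > go.py <<'E'
import sys
from h import *
O=np.array([.576,-.0535]);a=np.radians(76.4);BY=np.array([np.cos(a),np.sin(a)]);BX=np.array([BY[1],-BY[0]])
def b2w(x,y): return O+x*BX+y*BY
def rows(bx,by,z,yaw,n):
    s=manip.sense(); p=np.array(s['tcp_pos']); M=R.from_quat(s['eef_rot']).as_matrix()
    y0=np.degrees(np.arctan2(M[1,0],M[0,0])); q=p[:2]-O
    print('t',round(s['time'],2),'pos',p.round(4),'board',(q@BX).round(4),(q@BY).round(4),'yaw',y0.round(2),'F',s['force'].round(1),'w',round(s['width'],3))
    D=(np.array([*b2w(bx,by),z])-p)/n; dy=(yaw-y0)/n
    for i in range(n):
        t=np.radians(y0+dy*i)
        print(i,'tx %.3f ty %.3f tz %.3f spin %.4f'%((D[0]*np.cos(t)+D[1]*np.sin(t))/.04,(D[0]*np.sin(t)-D[1]*np.cos(t))/.04,-D[2]/.04,-dy/120))
if __name__=='__main__': rows(*map(float,sys.argv[1:5]),int(sys.argv[5]))
E
python3 go.py 0.0035 -0.14 0.235 83.6 15
python3 - <<'E'
from go import *
p,d,c=load=np.load('last_top.npz')['p'],np.load('last_top.npz')['d'],manip.get_calibration('top')
P=cloud(d,c)
for n,(u,v) in dict(tub=(490,190),off=(425,167),glue=(190,167)).items():
    q=P[v,u]; print(n,q.round(3),((q[:2]-O)@BX).round(3),((q[:2]-O)@BY).round(3))
E
```

```text
t 0.1 pos [ 0.2047 -0.5902  0.2354] board -0.2347 -0.609 yaw 19.12 F [ 0.3 -0.4 -0. ] w 0.092
0 tx 0.757 ty -0.443 tz 0.001 spin -0.0358
1 tx 0.788 ty -0.385 tz 0.001 spin -0.0358
2 tx 0.814 ty -0.325 tz 0.001 spin -0.0358
3 tx 0.836 ty -0.263 tz 0.001 spin -0.0358
4 tx 0.854 ty -0.200 tz 0.001 spin -0.0358
5 tx 0.866 ty -0.135 tz 0.001 spin -0.0358
6 tx 0.874 ty -0.070 tz 0.001 spin -0.0358
7 tx 0.877 ty -0.004 tz 0.001 spin -0.0358
8 tx 0.874 ty 0.062 tz 0.001 spin -0.0358
9 tx 0.867 ty 0.127 tz 0.001 spin -0.0358
10 tx 0.855 ty 0.192 tz 0.001 spin -0.0358
11 tx 0.839 ty 0.255 tz 0.001 spin -0.0358
12 tx 0.817 ty 0.317 tz 0.001 spin -0.0358
13 tx 0.791 ty 0.378 tz 0.001 spin -0.0358
14 tx 0.761 ty 0.436 tz 0.001 spin -0.0358
tub [ 0.581 -0.419  0.079] 0.091 -0.354
off [ 0.65  -0.246  0.046] 0.117 -0.17
glue [0.619 0.403 0.147] -0.066 0.454
```

>>> {"fn": "play_rows", "kwargs": {"plan": [{"claw": 100, "tx": 0.76, "ty": -0.44, "tz": 0, "spin": -0.036}, {"claw": 100, "tx": 0.79, "ty": -0.385, "tz": 0, "spin": -0.036}, {"claw": 100, "tx": 0.81, "ty": -0.325, "tz": 0, "spin": -0.036}, {"claw": 100, "tx": 0.84, "ty": -0.26, "tz": 0, "spin": -0.036}, {"claw": 100, "tx": 0.85, "ty": -0.2, "tz": 0, "spin": -0.036}]}}

```text
time: 0.6
tcp_pos: [0.3194, -0.456, 0.2357]
eef_rot: [0.937, 0.349, -0.0, -0.0]
force: [1.2, -0.4, -0.0]
width: 0.0556
```

>>> {"fn": "play_rows", "kwargs": {"plan": [{"claw": 100, "tx": 0.87, "ty": -0.135, "tz": 0, "spin": -0.036}, {"claw": 100, "tx": 0.87, "ty": -0.07, "tz": 0, "spin": -0.036}, {"claw": 100, "tx": 0.88, "ty": 0, "tz": 0, "spin": -0.036}, {"claw": 100, "tx": 0.87, "ty": 0.06, "tz": 0, "spin": -0.036}, {"claw": 100, "tx": 0.87, "ty": 0.13, "tz": 0, "spin": -0.036}]}}

```text
time: 1.1
tcp_pos: [0.4332, -0.3226, 0.2358]
eef_rot: [0.855, 0.519, -0.0, -0.0]
force: [0.5, 0.0, 0.3]
width: 0.0554
```

```bash
python3 go.py 0.0035 -0.14 0.235 83.6 5
```

```text
t 1.1 pos [ 0.4332 -0.3226  0.2358] board -0.0756 -0.2951 yaw 62.5 F [0.5 0.  0.3] w 0.055
0 tx 0.848 ty 0.197 tz 0.004 spin -0.0352
1 tx 0.831 ty 0.259 tz 0.004 spin -0.0352
2 tx 0.810 ty 0.320 tz 0.004 spin -0.0352
3 tx 0.784 ty 0.378 tz 0.004 spin -0.0352
4 tx 0.754 ty 0.435 tz 0.004 spin -0.0352
```

>>> {"fn": "play_rows", "kwargs": {"plan": [{"claw": 100, "tx": 0.85, "ty": 0.2, "tz": 0, "spin": -0.035}, {"claw": 100, "tx": 0.83, "ty": 0.26, "tz": 0, "spin": -0.035}, {"claw": 100, "tx": 0.81, "ty": 0.32, "tz": 0, "spin": -0.035}, {"claw": 100, "tx": 0.78, "ty": 0.38, "tz": 0, "spin": -0.035}, {"claw": 100, "tx": 0.75, "ty": 0.435, "tz": 0, "spin": -0.035}]}}

```text
time: 1.6
tcp_pos: [0.5471, -0.1911, 0.2357]
eef_rot: [0.746, 0.666, -0.0, -0.0]
force: [-0.0, -0.6, -0.0]
width: 0.0556
```

>>> {"fn": "play_rows", "kwargs": {"plan": [{"claw": 100, "tx": 0, "ty": 0, "tz": 0.6, "spin": 0}, {"claw": 100, "tx": 0, "ty": 0, "tz": 0.6, "spin": 0}, {"claw": 100, "tx": 0, "ty": 0, "tz": 0.6, "spin": 0}, {"claw": 100, "tx": 0, "ty": 0, "tz": 0.6, "spin": 0}, {"claw": 100, "tx": 0, "ty": 0, "tz": 0.43, "spin": 0}]}}

```text
time: 2.1
tcp_pos: [0.5458, -0.1921, 0.121]
eef_rot: [0.747, 0.665, -0.0, -0.001]
force: [0.8, 0.3, -0.4]
width: 0.0552
```

```bash
python3 go.py 0.0035 -0.10 0.122 83.6 1; python3 -c "
from h import *
a=cap('scene')[0][125:265,225:405];b=cap('top')[0][120:260,300:480]
cv2.imwrite('pics/c2.png',np.hstack([cv2.resize(x,None,fx=2.2,fy=2.2) for x in(b,a)])[...,::-1])"
```

```text
t 2.1 pos [ 0.5458 -0.1921  0.121 ] board 0.0033 -0.1418 yaw 83.33 F [ 0.8  0.3 -0.4] w 0.055
0 tx 1.036 ty 0.132 tz -0.025 spin -0.0023
```

View pics/c2.png

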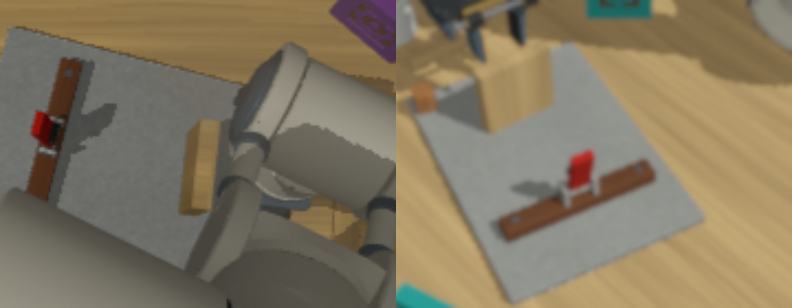

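The view shows the two fingers behind the panel (crop (478,40) and (517,25)) and the panel untouched. Next I tip it.

>>> {"fn": "play_rows", "kwargs": {"plan": [{"claw": 100, "tx": 0.3, "ty": 0.03, "tz": 0, "spin": 0}, {"claw": 100, "tx": 0.2, "ty": 0.03, "tz": 0, "spin": 0}, {"claw": 100, "tx": 0.2, "ty": 0.02, "tz": 0, "spin": 0}, {"claw": 100, "tx": 0.2, "ty": 0.02, "tz": 0, "spin": 0}, {"claw": 100, "tx": 0.2, "ty": 0.02, "tz": 0, "spin": 0}]}}

```text
time: 2.7
tcp_pos: [0.5567, -0.1485, 0.1232]
eef_rot: [0.747, 0.665, 0.0, 0.0]
force: [0.0, 0.1, 0.3]
width: 0.0555
```

>>> {"fn": "play_rows", "kwargs": {"plan": [{"claw": 100, "tx": 0.2, "ty": 0, "tz": 0, "spin": 0}, {"claw": 100, "tx": 0.2, "ty": 0, "tz": 0, "spin": 0}, {"claw": 100, "tx": 0.2, "ty": 0, "tz": 0, "spin": 0}, {"claw": 100, "tx": 0, "ty": 0, "tz": 0, "spin": 0}, {"claw": 100, "tx": 0, "ty": 0, "tz": 0, "spin": 0}]}}

```text
time: 3.2
tcp_pos: [0.5592, -0.1254, 0.1227]
eef_rot: [0.747, 0.665, -0.0, 0.0]
force: [0.8, -0.7, 0.2]
width: 0.0551
```

```bash
cat > pan.py <<'E'
from go import *
def meas(n='scene'):
    p,d,c=cap(n); P=cloud(d,c); q=P[...,:2]-O; x=q@BX; y=q@BY; hsv=cv2.cvtColor(p,cv2.COLOR_RGB2HSV).astype(int)
    wood=(abs(x)<.1)&(y>-.15)&(y<.1)&(P[...,2]>.03)&(hsv[...,0]>8)&(hsv[...,0]<28)&(hsv[...,1]>50)
    m=wood&(P[...,2]<.05)
    Z=P[wood][:,2]; print(n,'wood px',wood.sum(),'z pct',np.percentile(Z,[5,50,95]).round(3))
    r=cv2.minAreaRect(np.stack([x[m],y[m]],-1).astype(np.float32)); print('rect board',r,'y range',np.percentile(y[m],[1,99]).round(3))
    v,u=np.where(wood); print('px',u.min(),u.max(),v.min(),v.max())
    return p
if __name__=='__main__':
    p=meas(); cv2.imwrite('pics/'+sys.argv[1],cv2.resize(p[110:270,210:390],None,fx=3,fy=3,interpolation=cv2.INTER_CUBIC)[...,::-1])
    rows(0.0035,-0.125,0.122,76.4,1)
E
python3 pan.py c3.png
```

```text
scene wood px 1676 z pct [0.033 0.039 0.478]
rect board ((0.00013168901205062866, 0.011541076004505157), (0.19833722710609436, 0.17670179903507233), 0.03638606145977974) y range [-0.072  0.099]
px 236 336 1 224
t 3.25 pos [ 0.5592 -0.1256  0.1227] board 0.0006 -0.074 yaw 83.33 F [-0.2  0.1 -0.2] w 0.055
0 tx -1.274 ty -0.082 tz 0.018 spin 0.0577
```

View pics/c3.png

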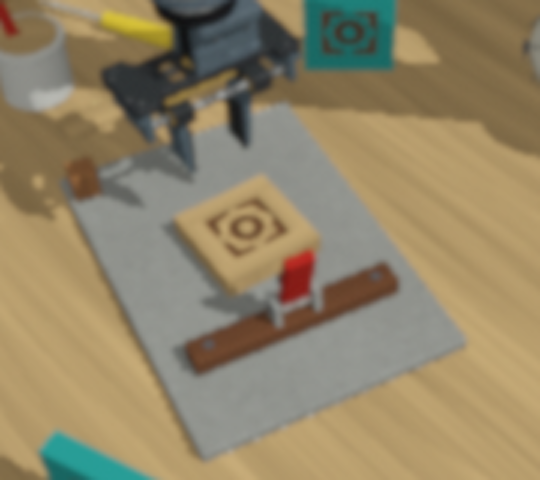

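The panel lies flat with its carved face up (crop about (248,230)). Refine its pose with a tighter mask, and work out the retreat.

```bash
sed -i 's/m=wood&(P\[...,2\]<.05)/m=wood\&(P[...,2]<.047)\&(P[...,2]>.033)\&(y<.085); k,l,s,_=cv2.connectedComponentsWithStats(cv2.morphologyEx(m.astype(np.uint8),cv2.MORPH_OPEN,np.ones((3,3)))); m=l==1+np.argmax(s[1:,4])/' pan.py
python3 - <<'E'
from pan import *
meas('scene'); rows(0.0,-0.118,0.122,76.4,3); rows(0.0,-0.118,0.046,76.4,5)
E
```

```text
scene wood px 1675 z pct [0.033 0.039 0.477]
rect board ((-0.004708725959062576, -0.016148217022418976), (0.11207546293735504, 0.11526094377040863), 7.081693172454834) y range [-0.073  0.042]
px 236 336 1 225
t 3.3 pos [ 0.5592 -0.1257  0.1227] board 0.0006 -0.0742 yaw 83.31 F [-0.2  0.2 -0.3] w 0.055
0 tx -0.362 ty -0.049 tz 0.006 spin 0.0192
1 tx -0.364 ty -0.034 tz 0.006 spin 0.0192
2 tx -0.365 ty -0.020 tz 0.006 spin 0.0192
t 3.3 pos [ 0.5592 -0.1257  0.1227] board 0.0006 -0.0742 yaw 83.31 F [-0.2  0.2 -0.3] w 0.055
0 tx -0.217 ty -0.029 tz 0.384 spin 0.0115
1 tx -0.218 ty -0.024 tz 0.384 spin 0.0115
2 tx -0.218 ty -0.019 tz 0.384 spin 0.0115
3 tx -0.219 ty -0.014 tz 0.384 spin 0.0115
4 tx -0.219 ty -0.008 tz 0.384 spin 0.0115
```

>>> {"fn": "play_rows", "kwargs": {"plan": [{"claw": 100, "tx": -0.37, "ty": -0.1, "tz": 0, "spin": 0.019}, {"claw": 100, "tx": -0.37, "ty": -0.08, "tz": 0, "spin": 0.019}, {"claw": 100, "tx": -0.37, "ty": -0.07, "tz": 0, "spin": 0.019}, {"claw": 100, "tx": 0, "ty": 0, "tz": 0.4, "spin": 0}, {"claw": 100, "tx": 0, "ty": 0, "tz": 0.5, "spin": 0}]}}

```text
time: 3.8
tcp_pos: [0.5423, -0.1698, 0.087]
eef_rot: [0.787, 0.617, 0.0, 0.001]
force: [0.1, 0.1, -0.3]
width: 0.0556
```

>>> {"fn": "play_rows", "kwargs": {"plan": [{"claw": 100, "tx": 0, "ty": 0, "tz": 0.5, "spin": 0}, {"claw": 100, "tx": 0, "ty": 0, "tz": 0.4, "spin": 0}, {"claw": 100, "tx": 0, "ty": 0, "tz": 0.13, "spin": 0}, {"claw": 100, "tx": 0, "ty": 0, "tz": 0, "spin": 0}, {"claw": 100, "tx": 0, "ty": 0, "tz": 0, "spin": 0}]}}

```text
time: 4.3
tcp_pos: [0.5426, -0.1684, 0.0461]
eef_rot: [0.786, 0.619, 0.0, 0.0]
force: [-0.1, 0.8, 0.4]
width: 0.055
```

```bash
python3 go.py -0.003 -0.045 0.045 76.4 6
```

```text
t 4.3 pos [ 0.5426 -0.1684  0.0461] board -0.0055 -0.1195 yaw 76.43 F [-0.1  0.8  0.4] w 0.055
0 tx 0.310 ty 0.011 tz 0.005 spin 0.0000
1 tx 0.310 ty 0.011 tz 0.005 spin 0.0000
2 tx 0.310 ty 0.011 tz 0.005 spin 0.0000
3 tx 0.310 ty 0.010 tz 0.005 spin 0.0000
4 tx 0.310 ty 0.010 tz 0.005 spin 0.0000
5 tx 0.310 ty 0.010 tz 0.005 spin 0.0000
```

>>> {"fn": "play_rows", "kwargs": {"plan": [{"claw": 100, "tx": 0.3, "ty": 0, "tz": 0, "spin": 0}, {"claw": 100, "tx": 0.25, "ty": 0, "tz": 0, "spin": 0}, {"claw": 100, "tx": 0.25, "ty": 0, "tz": 0, "spin": 0}, {"claw": 100, "tx": 0.25, "ty": 0, "tz": 0, "spin": 0}, {"claw": 100, "tx": 0.25, "ty": 0, "tz": 0, "spin": 0}]}}

```text
time: 4.8
tcp_pos: [0.5549, -0.1161, 0.0457]
eef_rot: [0.785, 0.619, 0.0, 0.0]
force: [-0.6, -1.4, 1.5]
width: 0.0559
```

>>> {"fn": "play_rows", "kwargs": {"plan": [{"claw": 100, "tx": 0.25, "ty": 0, "tz": 0, "spin": 0}, {"claw": 100, "tx": 0.15, "ty": 0, "tz": 0, "spin": 0}, {"claw": 100, "tx": 0.15, "ty": 0, "tz": 0, "spin": 0}, {"claw": 100, "tx": 0, "ty": 0, "tz": 0, "spin": 0}, {"claw": 100, "tx": 0, "ty": 0, "tz": 0, "spin": 0}]}}

```text
time: 5.3
tcp_pos: [0.5596, -0.0958, 0.0455]
eef_rot: [0.785, 0.619, -0.0, -0.0]
force: [0.4, 0.2, 0.4]
width: 0.0556
```

Run:
```python
from pan import *
meas('scene'); rows(-0.003,-0.036,0.045,76.4,1)
```

```text
scene wood px 1487 z pct [0.034 0.039 0.445]
rect board ((0.0015960820019245148, 0.027470266446471214), (0.11182186007499695, 0.11445344239473343), 0.37790337204933167) y range [-0.025  0.084]
px 247 336 1 224
t 5.35 pos [ 0.5595 -0.096   0.0454] board -0.006 -0.0451 yaw 76.48 F [ 0.8  0.2 -1.2] w 0.056
0 tx 0.228 ty 0.075 tz 0.011 spin 0.0007
```

>>> {"fn": "play_rows", "kwargs": {"plan": [{"claw": 100, "tx": 0.05, "ty": 0, "tz": 0, "spin": 0}, {"claw": 100, "tx": 0.05, "ty": 0, "tz": 0, "spin": 0}, {"claw": 100, "tx": 0.05, "ty": 0, "tz": 0, "spin": 0}, {"claw": 100, "tx": 0, "ty": 0, "tz": 0, "spin": 0}, {"claw": 100, "tx": 0, "ty": 0, "tz": 0, "spin": 0}]}}

```text
time: 5.85
tcp_pos: [0.5611, -0.0899, 0.0455]
eef_rot: [0.785, 0.619, 0.0, 0.0]
force: [-0.1, -0.5, -0.8]
width: 0.0555
```

>>> {"fn": "play_rows", "kwargs": {"plan": [{"claw": 100, "tx": 0.04, "ty": 0, "tz": 0, "spin": 0}, {"claw": 100, "tx": 0.03, "ty": 0, "tz": 0, "spin": 0}, {"claw": 100, "tx": 0.0, "ty": 0, "tz": 0, "spin": 0}, {"claw": 100, "tx": 0, "ty": 0, "tz": 0, "spin": 0}, {"claw": 100, "tx": 0, "ty": 0, "tz": 0, "spin": 0}]}}

```text
time: 6.35
tcp_pos: [0.5614, -0.0893, 0.0456]
eef_rot: [0.785, 0.619, -0.001, 0.001]
force: [-5.2, -20.9, 0.2]
width: 0.0556
```

The force rose to 21 N, so the panel is against the fence. Back off and lift.

>>> {"fn": "play_rows", "kwargs": {"plan": [{"claw": 100, "tx": -0.2, "ty": 0, "tz": 0, "spin": 0}, {"claw": 100, "tx": -0.5, "ty": 0, "tz": 0, "spin": 0}, {"claw": 100, "tx": -0.3, "ty": 0, "tz": -0.4, "spin": 0}, {"claw": 180, "tx": 0, "ty": 0, "tz": -0.9, "spin": 0}, {"claw": 255, "tx": 0, "ty": 0, "tz": -0.9, "spin": 0}]}}

```text
time: 6.85
tcp_pos: [0.5518, -0.1265, 0.1341]
eef_rot: [0.786, 0.619, -0.0, -0.001]
force: [0.5, 0.1, -0.5]
width: 0.0425
```

>>> {"fn": "play_rows", "kwargs": {"plan": [{"claw": 255, "tx": 0, "ty": 0, "tz": -0.9, "spin": 0}, {"claw": 255, "tx": 0, "ty": 0, "tz": -0.7, "spin": 0}, {"claw": 255, "tx": 0, "ty": 0, "tz": 0, "spin": 0}, {"claw": 255, "tx": 0, "ty": 0, "tz": 0, "spin": 0}, {"claw": 255, "tx": 0, "ty": 0, "tz": 0, "spin": 0}]}}

```text
time: 7.35
tcp_pos: [0.5518, -0.126, 0.1964]
eef_rot: [0.785, 0.619, -0.0, -0.001]
force: [-0.5, 1.1, -0.3]
width: 0.0025
```

Run:
```python
from pan import *
p=meas('scene')
cv2.imwrite('pics/c4.png',cv2.resize(p[110:270,210:390],None,fx=3,fy=3,interpolation=cv2.INTER_CUBIC)[...,::-1])
d=np.load('last_scene.npz')['d'];P=cloud(d,manip.get_calibration('scene'));q=P[...,:2]-O;hsv=cv2.cvtColor(p,cv2.COLOR_RGB2HSV).astype(int)
m=((hsv[...,0]<6)|(hsv[...,0]>174))&(hsv[...,1]>180)&(abs(q@BX)<.05)&(abs(q@BY-.11)<.08)
for f in(np.min,np.mean,np.max): print('red',f((q@BX)[m]).round(3),f((q@BY)[m]).round(3),f(P[m][:,2]).round(3))
rows(0,.185,.2,76.4,8)
```

```text
scene wood px 1617 z pct [0.034 0.039 0.455]
rect board ((0.0022116191685199738, 0.03180696442723274), (0.1063058078289032, 0.11086077243089676), 89.84609985351562) y range [-0.019  0.083]
px 233 336 0 225
red -0.01 0.114 0.071
red 0.003 0.123 0.108
red 0.016 0.13 0.132
t 7.4 pos [ 0.5517 -0.1259  0.1963] board -0.0066 -0.0761 yaw 76.48 F [ 0.6 -0.5 -0.9] w 0.001
0 tx 0.816 ty 0.022 tz -0.012 spin 0.0001
1 tx 0.816 ty 0.022 tz -0.012 spin 0.0001
2 tx 0.816 ty 0.021 tz -0.012 spin 0.0001
3 tx 0.816 ty 0.021 tz -0.012 spin 0.0001
4 tx 0.816 ty 0.021 tz -0.012 spin 0.0001
5 tx 0.816 ty 0.021 tz -0.012 spin 0.0001
6 tx 0.816 ty 0.021 tz -0.012 spin 0.0001
7 tx 0.816 ty 0.021 tz -0.012 spin 0.0001
```

View pics/c4.png

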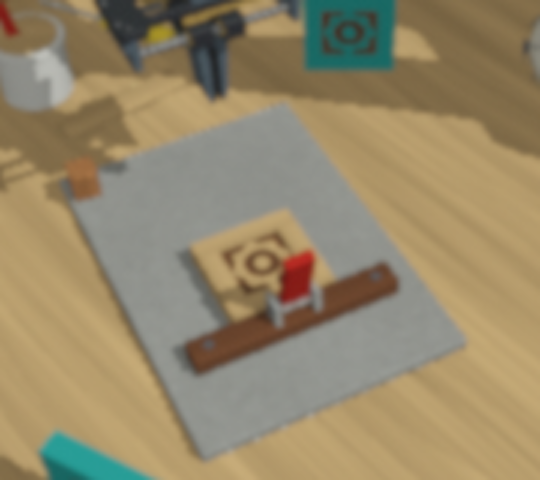

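The panel sits square and flush, and the arm is still back. Go over and behind the hold-down with the fingers closed.

>>> {"fn": "play_rows", "kwargs": {"plan": [{"claw": 255, "tx": 0.82, "ty": 0.03, "tz": -0.02, "spin": 0}, {"claw": 255, "tx": 0.82, "ty": 0.03, "tz": -0.02, "spin": 0}, {"claw": 255, "tx": 0.82, "ty": 0.03, "tz": -0.02, "spin": 0}, {"claw": 255, "tx": 0.82, "ty": 0.03, "tz": -0.02, "spin": 0}, {"claw": 255, "tx": 0.82, "ty": 0.03, "tz": 0, "spin": 0}]}}

```text
time: 7.9
tcp_pos: [0.5963, 0.0332, 0.1996]
eef_rot: [0.785, 0.619, -0.001, -0.001]
force: [0.5, -0.5, 0.2]
width: 0.0004
```

>>> {"fn": "play_rows", "kwargs": {"plan": [{"claw": 255, "tx": 0.82, "ty": 0.03, "tz": 0, "spin": 0}, {"claw": 255, "tx": 0.82, "ty": 0.03, "tz": 0, "spin": 0}, {"claw": 255, "tx": 0.82, "ty": 0.03, "tz": 0, "spin": 0}, {"claw": 255, "tx": 0, "ty": 0, "tz": 0.5, "spin": 0}, {"claw": 255, "tx": 0, "ty": 0, "tz": 0.5, "spin": 0}]}}

```text
time: 8.4
tcp_pos: [0.6229, 0.1279, 0.1592]
eef_rot: [0.785, 0.62, -0.0, -0.0]
force: [0.0, -0.2, -0.4]
width: 0.0006
```

```bash
python3 go.py 0.002 0.185 0.127 76.4 2
```

```text
t 8.4 pos [0.6229 0.1279 0.1592] board 0.0029 0.1873 yaw 76.58 F [ 0.  -0.2 -0.4] w 0.001
0 tx -0.029 ty -0.012 tz 0.402 spin 0.0008
1 tx -0.029 ty -0.012 tz 0.402 spin 0.0008
```

>>> {"fn": "play_rows", "kwargs": {"plan": [{"claw": 255, "tx": 0, "ty": 0, "tz": 0.4, "spin": 0}, {"claw": 255, "tx": 0, "ty": 0, "tz": 0.4, "spin": 0}, {"claw": 255, "tx": -0.4, "ty": 0, "tz": 0, "spin": 0}, {"claw": 255, "tx": -0.25, "ty": 0, "tz": 0, "spin": 0}, {"claw": 255, "tx": -0.2, "ty": 0, "tz": 0, "spin": 0}]}}

```text
time: 8.9
tcp_pos: [0.615, 0.0923, 0.1291]
eef_rot: [0.786, 0.619, 0.0, 0.0]
force: [-0.3, 0.3, 0.8]
width: 0.0003
```

>>> {"fn": "play_rows", "kwargs": {"plan": [{"claw": 255, "tx": -0.2, "ty": 0, "tz": 0, "spin": 0}, {"claw": 255, "tx": -0.2, "ty": 0, "tz": 0, "spin": 0}, {"claw": 255, "tx": -0.2, "ty": 0, "tz": 0, "spin": 0}, {"claw": 255, "tx": -0.2, "ty": 0, "tz": 0, "spin": 0}, {"claw": 255, "tx": -0.2, "ty": 0, "tz": 0, "spin": 0}]}}

```text
time: 9.4
tcp_pos: [0.6056, 0.0542, 0.1288]
eef_rot: [0.785, 0.619, 0.0, 0.0]
force: [0.0, 0.6, -0.2]
width: 0.0005
```

>>> {"fn": "play_rows", "kwargs": {"plan": [{"claw": 255, "tx": -0.2, "ty": 0, "tz": 0, "spin": 0}, {"claw": 255, "tx": -0.2, "ty": 0, "tz": 0, "spin": 0}, {"claw": 255, "tx": -0.2, "ty": 0, "tz": 0, "spin": 0}, {"claw": 255, "tx": -0.1, "ty": 0, "tz": 0, "spin": 0}, {"claw": 255, "tx": 0, "ty": 0, "tz": 0, "spin": 0}]}}

```text
time: 9.9
tcp_pos: [0.5991, 0.027, 0.1287]
eef_rot: [0.786, 0.619, -0.0, -0.0]
force: [-0.1, -0.4, -0.1]
width: 0.0002
```

>>> {"fn": "play_rows", "kwargs": {"plan": [{"claw": 255, "tx": 0, "ty": 0, "tz": -0.5, "spin": 0}, {"claw": 255, "tx": 0, "ty": 0, "tz": -0.8, "spin": 0}, {"claw": 255, "tx": 0, "ty": 0, "tz": -0.8, "spin": 0}, {"claw": 255, "tx": -0.5, "ty": 0, "tz": -0.5, "spin": 0}, {"claw": 255, "tx": 0, "ty": 0, "tz": 0, "spin": 0}]}}

```text
time: 10.4
tcp_pos: [0.5957, 0.0069, 0.2357]
eef_rot: [0.786, 0.619, 0.002, 0.002]
force: [0.6, -0.4, -1.2]
width: 0.0005
```

Run:
```python
from pan import *
p=meas('scene')
cv2.imwrite('pics/c5.png',cv2.resize(p[110:270,210:390],None,fx=3,fy=3,interpolation=cv2.INTER_CUBIC)[...,::-1])
d=np.load('last_scene.npz')['d'];P=cloud(d,manip.get_calibration('scene'));q=P[...,:2]-O;hsv=cv2.cvtColor(p,cv2.COLOR_RGB2HSV).astype(int)
m=((hsv[...,0]<6)|(hsv[...,0]>174))&(hsv[...,1]>180)&(abs(q@BX)<.05)&(abs(q@BY-.08)<.12)
if m.any():
    for f in(np.min,np.mean,np.max): print('red',f((q@BX)[m]).round(3),f((q@BY)[m]).round(3),f(P[m][:,2]).round(3))
    mm=m&(P[...,2]>.05);print('slope',np.polyfit((q@BY)[mm],P[mm][:,2],1))
rows(0,.0,.3,76.4,1)
```

```text
scene wood px 1511 z pct [0.034 0.04  0.515]
rect board ((0.002268180251121521, 0.03145230561494827), (0.10705188661813736, 0.11089469492435455), 89.99414825439453) y range [-0.02   0.083]
px 242 336 1 224
red -0.023 0.026 0.037
red 0.001 0.06 0.058
red 0.017 0.093 0.063
slope [0.01989087 0.05735544]
t 10.45 pos [0.5951 0.0077 0.234 ] board 0.0042 0.064 yaw 76.44 F [ 1.2 -0.4  0.4] w 0.001
0 tx -1.599 ty -0.105 tz -1.651 spin 0.0003
```

View pics/c5.png

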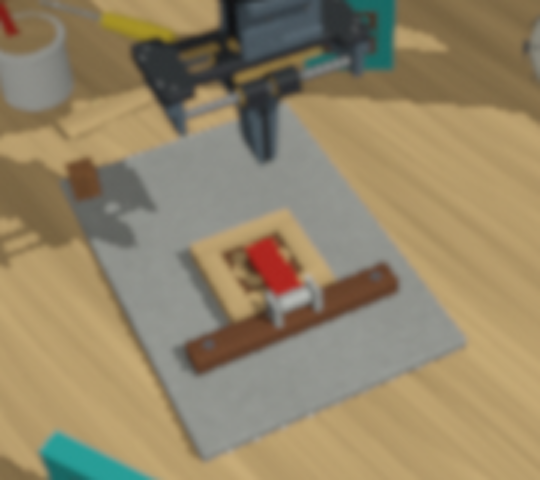

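The hold-down lies level on the panel (slope 0.02, top at about 59 mm), the panel is still flush, and the gripper is clear. Hand in.

```bash
python3 -c "
from plant import manip
print(manip.hand_in())"
```

```text
the job is handed in; nothing more can be done
None
```

The job is done and handed in at about 10.5 s of the 51 s allowed. I tipped the wooden panel over towards the fence and slid it along the board until the force rose to about 21 N against the fence. I then pushed the hold-down over from behind with the fingers closed, and it dropped onto the panel.

**Last checks, from the scene camera:**
- **Panel:** it lies flat with the carved face up and its top at about 39 mm. Its trailing edge is at board y of about -0.020 m, which puts the centre at about 0.035 m. It is square within about 0.5° and its x is about 2 mm.
- **Hold-down:** it is level, with a slope of about 0.02 rad.
- **Gripper:** it is well clear, with only noise in the force reading.

**What I did not fully confirm:**
- **Panel fit:** the fitted rectangle put the centre at y = 0.0315 m, but my mask cut off the fence-side edge at 0.085 m. I relied on the trailing edge and the contact force instead.
- **Carving:** it looked like a ring in brackets rather than a clear star. I picked the panel because it was the only wooden one.
- **Other objects:** I did not measure them again. The offcut and the tub look unmoved in the last view, and no move went near the others.

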